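# Rinse the varnish brush and open the varnish jar

## Task

Get ready for varnishing: take the long brush that stands in the steel rinsing pot, work it up about 5 cm and back down to the bottom twice without taking the bristles out of the pot, and leave it standing there. Then unscrew the tight cap of the square jar (anticlockwise seen from above) while the wooden block braces the jar; stop when the threads come free and lift only the cap, leaving the jar seated in the block, and leave the other things on the bench alone. Finish while still holding the cap, level and still, a couple of centimetres above the jar's mouth: do not put it down or let go.

Things in the scene. Friction and masses are not known exactly. Their poses are not given: they have to be found in the camera images.
- holder: Wooden bracing block fixed to the bench, 110 x 110 x 36 mm, with a square recess 63 mm wide and 30 mm deep in its top that keeps the jar from turning. Origin: centre of its underside, on the bench; z up; sides along its x and y.
- jar: Amber glass jar, 0.6 kg, loose in the block's recess: square body 60 x 60 x 72 mm, round neck of 34 mm diameter up to 95 mm with three thread ramps (43 mm over them). Origin: centre of its underside, 6 mm above the bench; z up. With the cap on, an 8 mm gap lies between its shoulder and the cap's rim. Pulling up before the threads are free lifts the jar with the cap.
- cap: Black ribbed screw cap, 56 mm diameter, 24 mm high, 50 g. Origin: centre of its lower rim, 80 mm above the jar's origin when on (86 mm above the bench); z up. Its yaw relative to the jar's is 0 fully tight, starts at 0 to 0.2 rad and grows anticlockwise seen from above; the threads are free from 0.95 to 1.65 rad; it rises 2 mm. Takes up to 0.4 N m: grip firmly on opposite sides, 30 N or more.
- jar_mouth (a point): Centre of the jar's mouth: top of the glass neck, 95 mm above the jar's origin. With the cap on, its rim is 15 mm below this point. A springy white seal disc on the mouth makes the cap tight, pushes it up about 2 mm more when the threads come free (it then lifts straight off), and stands 9 mm above this point once the cap is off.
- pot: Plain steel rinsing pot standing loose on the bench, 0.9 kg: tube of 52 mm outside and 46 mm inside diameter, 100 mm high, floor 6 mm thick, on a flat foot of 90 mm diameter. Origin: centre of its underside; z up.
- brush: Long round brush, 90 g, 210 mm, standing bristles down in the pot with 10 mm play all round: bristle head 26 mm diameter and 55 mm long, brass ferrule 21 mm diameter up to 85 mm, wooden handle 14 mm diameter up to 210 mm. Origin: centre of the bristle end, 6 mm above the pot's origin when standing on the pot's floor; z along the handle, up.
- tape: Bystander: cardboard ring, 90 mm diameter, 25 mm high, lying flat. Origin: centre of its underside.
- screwdriver: Bystander: screwdriver about 200 mm long lying on the bench. Origin: under its middle.
- tin: Bystander: closed tin, 60 mm diameter, 85 mm high. Origin: centre of its underside.
- sandblock: Bystander: cork sanding block 60 x 100 x 30 mm. Origin: centre of its underside.
Not all that is in view belongs to the job. What is shaped like the brush but green is not meant. What is shaped like the holder but pink is not meant.

How it is judged:
On the way, in this order (a step that is already met when the one before it is completed fails the run):
1. the held brush is lifted at least 35 mm off the pot's floor, bristles still in the pot (z of brush in the frame of pot above 0.041 m and contact force between the fingers and brush above 0.5 N), for 0.05 s.
2. the held brush is back at the bottom (within 10 mm) (z of brush in the frame of pot below 0.016 m and contact force between the fingers and brush above 0.5 N), for 0.05 s.
3. lifted a second time (all of step 1), for 0.05 s.
4. back at the bottom a second time (all of step 2), for 0.05 s.
5. the cap is unscrewed and held clear of the jar (z of cap in the frame of jar_mouth above 0 m and contact force between cap and jar below 0.1 N and contact force between the fingers and cap above 1 N), for 0.05 s.
At the end, for the whole second after the job is handed in: Gripper holds the cap still, its rim 5 to 50 mm above the glass mouth, within 20 mm of its axis, tilt under 0.25 rad, not touching the jar; jar seated (raised under 4 mm, tilt under 0.1); brush stands released in the upright pot, end within 14 mm of the floor (z of cap in the frame of jar_mouth between 0.005 and 0.05 m and horizontal distance between cap and jar_mouth below 0.02 m and angle between cap's own z axis and vertical below 0.25 rad and contact force between cap and jar below 0.1 N and contact force between the fingers and cap above 1 N and linear speed of cap below 0.03 m/s and z of jar in the frame of holder below 0.01 m and angle between each of jar, pot's own z axis and vertical below 0.1 rad and z of brush in the frame of pot below 0.02 m and horizontal distance between brush and pot below 0.03 m and angle between brush's own z axis and vertical below 0.4 rad and contact force between brush and the arm below 0.1 N and contact force between brush and the fingers below 0.1 N); the arm keeps its last pose, push and grip.
It fails at once if the jar is lifted 12 mm or more out of its seat or tipped over 0.2 rad (z of jar in the frame of holder above 0.018 m or angle between jar's own z axis and vertical above 0.2 rad).
It fails at once if the bristle end leaves the pot (z of brush in the frame of pot above 0.098 m).
It fails at once if the pot is tipped over 0.3 rad (angle between pot's own z axis and vertical above 0.3 rad).
It fails at once if a bystander is moved over 30 mm (distance of any of tape, screwdriver, tin, sandblock from where it was at the start of the episode above 0.03 m).
It also fails if it takes over 54 s, if anything falls off the work surface, if the arm or the gripper's body presses on something with over 40 N, if the wrist force passes 120 N, or if a joint passes its speed limit or range.

## Robot

A 7-joint arm with a two-finger parallel gripper is mounted at the origin on the work surface. World frame = base frame: x ahead of the robot, y to its left, z up, the work surface at z = 0. Lengths are in m, angles in rad, forces in N, time in s.
With the tool pointing down it reaches from about 0.4 to 0.85 m from the base axis. Payload 10.4 kg.
Tool frame: the origin (TCP) lies at the centre of the arm's flange, where the gripper is bolted on; the fingertips stand 182 mm ahead of it and the grasp point (between the pads) lies 164 mm ahead of it (r.hold_point_z is the distance from the TCP to the grasp point, in m); z points along the fingers, y is the direction in which the jaws open and shut (so a half turn about z gives the same grasp; the last joint's range is limited). The gripper opens to 87 mm and grips with 3 to 60 N. Pads are 19 mm wide; open, the fingers measure 117 mm over their backs; the gripper's body (75 mm by 190 mm) begins 51 mm behind the grasp point.
Start: joints at [1.161, 0.332, -0.065, 1.46, 0.022, 1.35, -0.088], TCP at [0.236, -0.579, 0.405] pointing down, gripper open.
Joint ranges: [-2.6, 2.6], [-0.5, 2.12], [-1.47, 1.34], [0.16, 2.42], [-1.27, 4.41], [0.06, 2.06], [-2.6, 2.6]. Speed limits (rad/s): [2.22, 2.22, 2.79, 2.79, 3.14, 3.14, 3.14].

## Interface

Orientations are given as a unit quaternion [x, y, z, w].
In Python, from bench import r, cams, job gives the robot as it stands.
- The arm moves only by the tool carry_out, never from a script. Its argument "rows" is a list of rows, each an object with "jaw": the finger opening in m, from 0 to 0.087; "delta_pos": the shift along the tool's x, y, z in m, a list of three; "yaw": the turn about the tool's z in degrees. A call has 1 to 10 rows; each row shifts and turns the commanded pose from where the row before left it, along the tool's axes as they then stand; what a row does not reach is not made up. A row lasts 1/10 s, in which the tool goes at most 50 mm and 8.59 degrees, less where a joint would pass 70% of its speed; a pose out of reach is approached as far as the arm can. A call is refused whole if a number of a shift passes 0.05 or a number of a turn 8.59, either way. A call with a gripper value outside its range is refused whole. The fingers move at their own pace and stop on an object; "grip_force" is the grip in N (left out, the last holds). Time passes only in rows, so rows that do not move let the fingers close. It gives the time, the measured TCP pose, the force and the opening at its end, in the units of the state.
- r.read_state(): the state, without advancing time (a new reading comes with each control period).
- cams.camera(name): name is "scene" or "top"; returns a dict with "img" (480x640x3 uint8, blue, green, red), "mtx" (3x3 intrinsics, pixels), "k1" (the pictures are not rectified: a ray, as slopes to the right and down, at radius r is drawn at 1 + k1 r^2 times it, then the intrinsics apply), "R" (3x3) and "t" (3): a world point X has camera coordinates R X + t. Camera axes: x right, y down, z forward; pixel columns grow to the right and rows downward; lengths in m; the calibration is good to about 2 mm. A picture is of the moment at which its call begins. There is no depth.
- job.close_job(): hands the job in, once; it reports no verdict.
Trained networks look in the newest picture that a camera, given by its name, has taken for a name from the list of things; names that differ only in an ending like _2 or _b are one class to them, and where a whole thing is asked for, a point or a joint stands for the part that bears it (a point fixed in the world has none). Each returns a list of dicts, best first, with "confidence" (0 to 1); they miss things now and then, are a little off and sometimes report something else, mostly with a low value. They report only what shows in the picture. A call takes as long as a camera call. They do not tell look-alikes from the thing itself.
- cams.boxes_of(camera, query): "rect" ([centre column, centre row, width, height] as shares, 0 to 1, of the picture: columns of its width, rows of its height, round what is visible of it).
- cams.outline_of(camera, query): "pixels" (480x640 bool, what is visible of it) and "rect" ([centre column, centre row, width, height] as shares, 0 to 1, of the picture: columns of its width, rows of its height, round what is visible of it).
The state is a dict: "time": time; "joint_positions": joint angles; "joint_vel": joint speeds; "joint_torque": joint torques, N m; "ee_pos": TCP position; "eef_rot": TCP orientation; "ft_force": force on the tool from outside, world axes, zero at the start; "torque": the same for the moment, N m; "width": finger opening in m.
Only numpy, scipy, OpenCV 4.12 (cv2) and the standard library are available. Lean on these libraries where they do the work, as an engineer would, in place of code of your own. Each camera call takes 0.05 s, during which the arm holds its last target.

## Working session

There is one attempt and no reset: what is moved stays moved. The work goes in short steps, Python scripts to look and compute and a tool call to move; the robot and the scene stay as the last step left them, time stands still between calls to the robot, and variables do not carry over. Pictures are saved under pics/ and viewed, and the job is handed in when it is done.

Besides the shell and the picture viewer there is one more tool, called as a command line: name --argument value ..., lists and objects as JSON in quotes. carry_out: Moves the arm, as the interface text tells. Its arguments: {"type":"object","properties":{"rows":{"type":"array"},"grip_force":{"type":"number"}},"required":["rows"]}

```bash
mkdir -p pics; ls; cat > h.py <<'E'
import numpy as np, cv2
from bench import r,cams,job
def snap(n,f):
    c=cams.camera(n); cv2.imwrite('pics/'+f,c['img']); return c
def ray(c,u,v):
    K=np.array(c['mtx']);x=(u-K[0,2])/K[0,0];y=(v-K[1,2])/K[1,1]
    k=c['k1'];a,b=x,y
    for _ in range(30):
        s=1+k*(a*a+b*b);a,b=x/s,y/s
    R=np.array(c['R']);t=np.array(c['t'])
    return -R.T@t, R.T@np.array([a,b,1])
def at_z(c,u,v,z):
    o,d=ray(c,u,v);return o+d*(z-o[2])/d[2]
def proj(c,X):
    p=np.array(c['R'])@np.array(X)+np.array(c['t']);a,b=p[0]/p[2],p[1]/p[2];s=1+c['k1']*(a*a+b*b)
    K=np.array(c['mtx']);return K[0,0]*a*s+K[0,2],K[1,1]*b*s+K[1,2]
E
python3 - <<'E'
from h import *
s=r.read_state();print({k:np.round(v,3) for k,v in s.items()}, r.hold_point_z)
for n in('scene','top'):
    c=snap(n,n+'0.png');print(n,c['mtx'],c['k1'],-np.array(c['R']).T@np.array(c['t']),np.array(c['R'])[2])
    for q in('brush','pot','jar','cap','holder','jar_mouth','tape','screwdriver','tin','sandblock'):
        for d in cams.boxes_of(n,q)[:3]:
            x=np.array(d['rect'])*[640,480,640,480];print(n,q,np.round(x,1),round(d['confidence'],2))
E
```

```text
pics
{'time': np.float64(0.0), 'joint_positions': array([ 1.161,  0.333, -0.065,  1.461,  0.022,  1.35 , -0.088]), 'joint_vel': array([ 0.001,  0.002,  0.001, -0.   , -0.   ,  0.   , -0.   ]), 'joint_torque': array([ 0.0000e+00, -6.2324e+01,  2.5000e-02, -3.8990e+01, -6.1000e-02,
        4.0000e-02,  0.0000e+00]), 'ee_pos': array([ 0.236, -0.579,  0.404]), 'eef_rot': array([ 0.981,  0.192, -0.   , -0.001]), 'ft_force': array([ 0.799,  0.206, -0.019]), 'torque': array([-0.032,  0.006, -0.014]), 'width': np.float64(0.087)} 0.1635
scene [[520.57034853   0.         319.73693268]
 [  0.         520.57034853 232.79203773]
 [  0.           0.           1.        ]] -0.05961284725805082 [ 1.0123725  -0.62941065  0.93989454] [-0.3640573   0.56199086 -0.74271701]
scene brush [209.  267.1  19.4  50.1] 0.89
scene brush [344.  206.1  35.   24.2] 0.67
scene brush [231.2 243.2  23.4  68.5] 0.63
scene pot [219.4 298.4  43.8  58.6] 0.6
scene jar [344.1 205.5  32.1  26.6] 0.85
scene cap [341.5 188.6  23.2  17.7] 0.8
scene holder [281.7 193.5  61.7  51.6] 0.66
scene holder [343.6 216.6  61.5  44.4] 0.6
[... 374 characters left out ...]
        0.           1.        ]] -0.19180515127309866 [ 0.42893198 -0.01390465  1.46429368] [ 0.09898079  0.01433173 -0.99498613]
top brush [357.1 285.   16.4   5.4] 0.68
top brush [399.9 275.6  17.7   6.6] 0.58
top pot [394.9 278.4  33.3  34.1] 0.89
top pot [242.4 238.4  50.9  49.2] 0.44
top jar [243.5 237.9  30.7  24.9] 0.67
top cap [240.5 236.7  19.6  28.6] 0.91
top cap [392.7 278.5  33.8  36.7] 0.61
top holder [249.  309.   47.7  49.8] 0.75
top tape [140.4 292.   36.6  36.9] 0.94
top tape [470.8 275.6  26.2  78.9] 0.63
top tape [450.8 190.6  44.3  36.3] 0.54
top screwdriver [470.  274.4  26.2  77.7] 0.68
top tin [298.2 170.7  23.1  26. ] 0.67
top sandblock [451.3 190.2  42.1  37.2] 0.77
```

```bash
python3 - <<'E'
import cv2
a=cv2.imread('pics/scene0.png')[120:340,130:410];b=cv2.imread('pics/top0.png')[140:340,210:430]
cv2.imwrite('pics/s0c.png',cv2.resize(a,None,fx=2.7,fy=2.7,interpolation=cv2.INTER_CUBIC));cv2.imwrite('pics/t0c.png',cv2.resize(b,None,fx=3,fy=3,interpolation=cv2.INTER_CUBIC))
E
```

```text
(no output)
```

View pics/s0c.png

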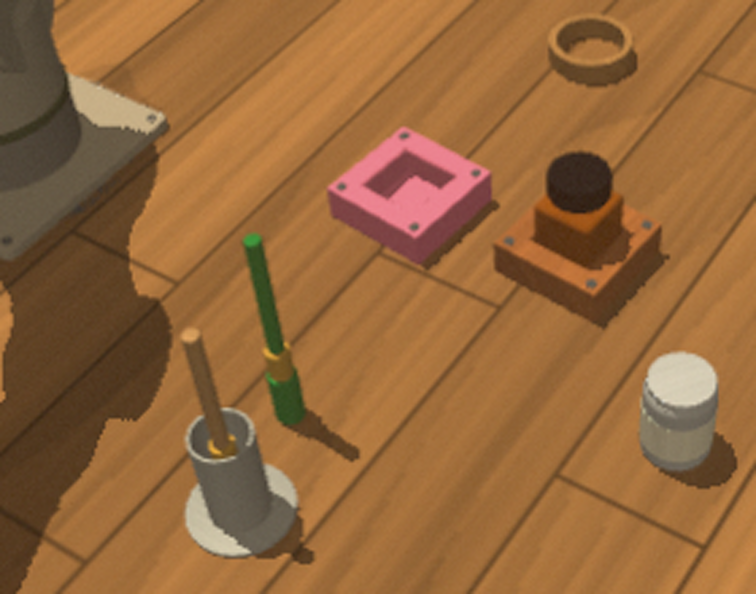

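View pics/t0c.png

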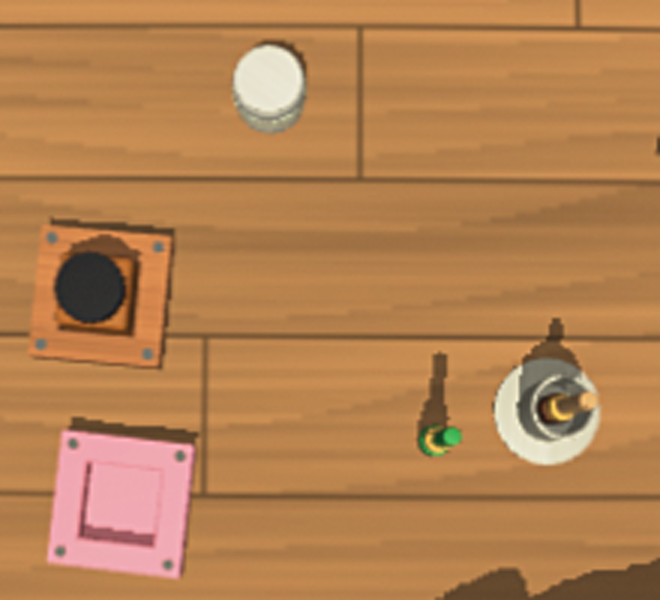

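View pics/top0.png

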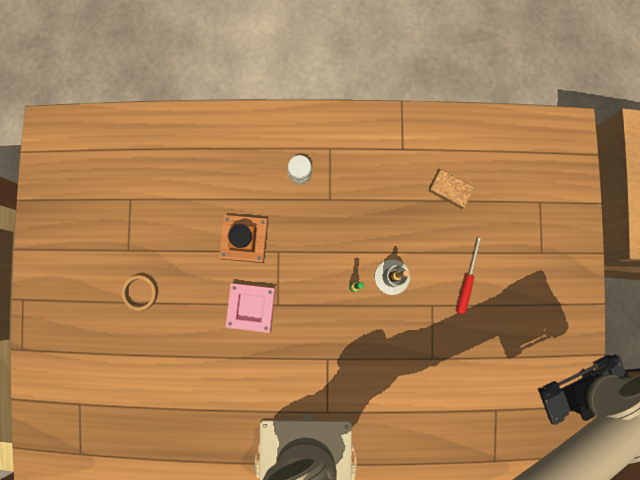

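View pics/scene0.png

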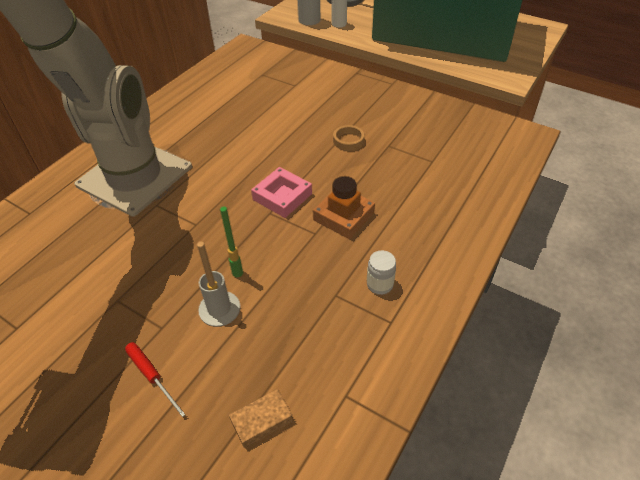

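```bash
python3 - <<'E'
import cv2
a=cv2.imread('pics/scene0.png');b=cv2.imread('pics/top0.png')
def z(i,x,y,n):
    c=cv2.resize(i[y:y+60,x:x+80],None,fx=10,fy=10,interpolation=cv2.INTER_CUBIC)
    for k in range(0,80,10): cv2.line(c,(k*10,0),(k*10,600),(255,255,255),1); cv2.putText(c,str(x+k),(k*10,10),0,.4,(255,255,0),1)
    for k in range(0,60,10): cv2.line(c,(0,k*10),(800,k*10),(255,255,255),1); cv2.putText(c,str(y+k),(0,k*10+12),0,.4,(255,255,0),1)
    cv2.imwrite(n,c)
z(b,345,245,'pics/z1.png');z(b,205,208,'pics/z2.png')
c=cv2.resize(a[200:335,180:260],None,fx=4,fy=4,interpolation=cv2.INTER_CUBIC)
for k in range(0,80,20): cv2.line(c,(k*4,0),(k*4,540),(255,255,255),1);cv2.putText(c,str(180+k),(k*4,10),0,.4,(255,255,0),1)
for k in range(0,135,20): cv2.line(c,(0,k*4),(320,k*4),(255,255,255),1);cv2.putText(c,str(200+k),(0,k*4+12),0,.4,(255,255,0),1)
d=cv2.resize(a[165:245,305:385],None,fx=5.5,fy=5.5,interpolation=cv2.INTER_CUBIC)
for k in range(0,80,10): cv2.line(d,(int(k*5.5),0),(int(k*5.5),440),(255,255,255),1);cv2.line(d,(0,int(k*5.5)),(440,int(k*5.5)),(255,255,255),1);cv2.putText(d,str(305+k),(int(k*5.5),10),0,.35,(255,255,0),1);cv2.putText(d,str(165+k),(0,int(k*5.5)+12),0,.35,(255,255,0),1)
import numpy as np
o=np.zeros((540,770,3),np.uint8);o[:,:320]=c;o[:440,325:765]=d;cv2.imwrite('pics/z3.png',o)
E
```

```text
(no output)
```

View pics/z1.png

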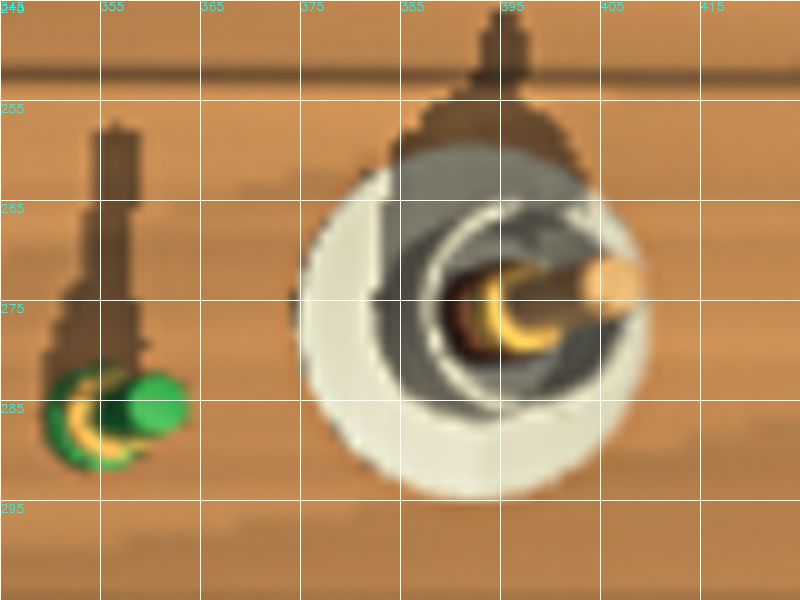

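View pics/z2.png

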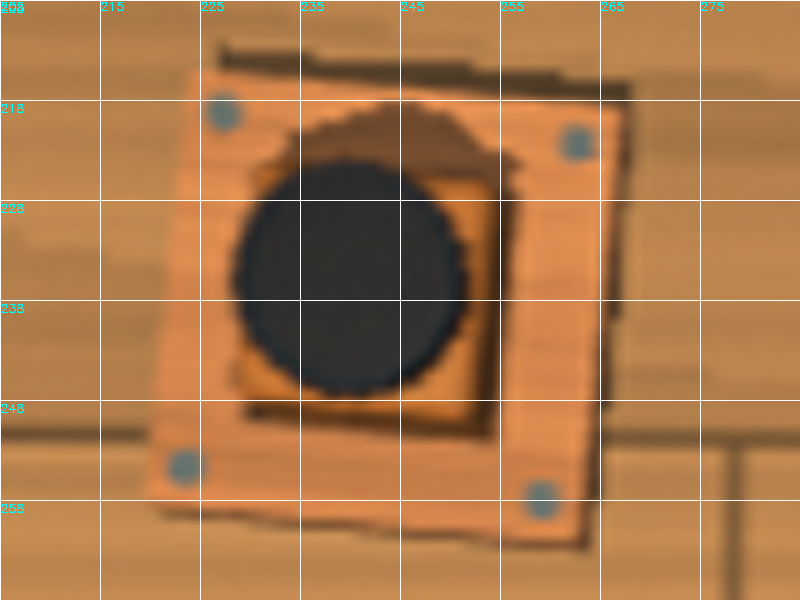

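View pics/z3.png

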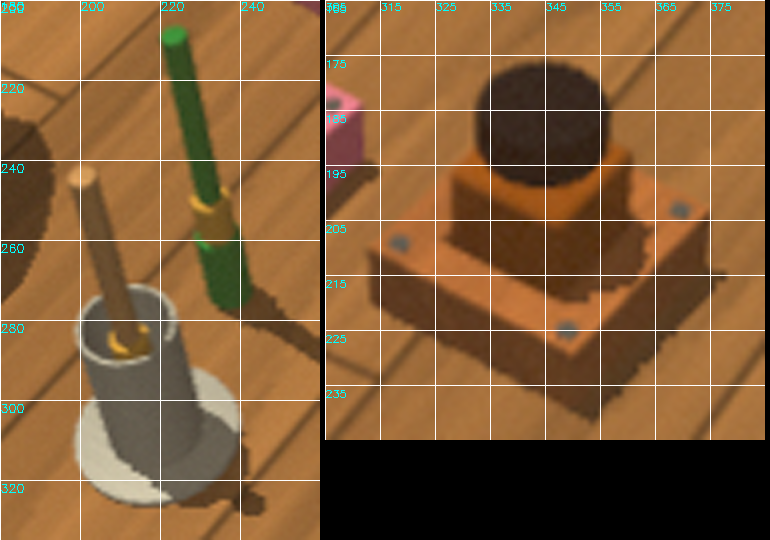

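```bash
python3 - <<'E'
from h import *
t=cams.camera('top');s=cams.camera('scene')
def tri(a,b):
    o1,d1=ray(t,*a);o2,d2=ray(s,*b)
    A=np.stack([d1,-d2],1);x=np.linalg.lstsq(A,o2-o1,rcond=None)[0]
    p,q=o1+x[0]*d1,o2+x[1]*d2;return (p+q)/2,np.linalg.norm(p-q)
print('handle top',tri((406.2,273.5),(200.6,244)), at_z(t,406.2,273.5,.216),at_z(s,200.6,244,.216))
print('green top',at_z(t,361,285,.21),at_z(s,222.5,209,.21))
print('pot rim',at_z(t,396.7,275.7,.1),at_z(s,211.5,281.5,.1),'foot',at_z(t,392.3,276.8,0.004),at_z(s,219.5,307,.004))
print('cap top',at_z(t,240,236,.11))
S=[at_z(t,*p,.036) for p in((227.2,219),(262.5,222.3),(259,258),(223.3,254.7))]
print(np.round(S,4),np.mean(S,0));e=S[0]-S[3];f=S[1]-S[2];print(np.arctan2(e[1],e[0]),np.arctan2(f[1],f[0]))
print('proj cap top in scene',proj(s,at_z(t,240,236,.11)))
E
```

```text
handle top (array([ 0.47939127, -0.21839167,  0.21353398]), np.float64(0.003786536677272807)) [ 0.47800303 -0.21938151  0.216     ] [ 0.48262141 -0.21852305  0.216     ]
green top [ 0.4528156  -0.12108204  0.21      ] [ 0.45550181 -0.12191769  0.21      ]
pot rim [ 0.47726506 -0.21564915  0.1       ] [ 0.48263625 -0.21839072  0.1       ] foot [ 0.47783412 -0.21855613  0.004     ] [ 0.48117434 -0.21574943  0.004     ]
cap top [0.56881979 0.15737878 0.11      ]
[[0.6193 0.2    0.036 ]
 [0.6113 0.1107 0.036 ]
 [0.5216 0.1181 0.036 ]
 [0.5292 0.208  0.036 ]] [0.5703524 0.1591955 0.036    ]
-0.08815540993415188 -0.08283126503939102
proj cap top in scene (np.float64(342.0573808803304), np.float64(183.60924650544675))
```

carry_out --rows '[{"jaw":0.087,"delta_pos":[0,0,-0.01],"yaw":-8},{"jaw":0.087,"delta_pos":[0,0,-0.01],"yaw":-8},{"jaw":0.087,"delta_pos":[0,0,-0.01],"yaw":-8},{"jaw":0.087,"delta_pos":[0,0,0],"yaw":-8},{"jaw":0.087,"delta_pos":[0,0,0],"yaw":-8},{"jaw":0.087,"delta_pos":[0,0,0],"yaw":-8},{"jaw":0.087,"delta_pos":[0,0,0],"yaw":0}]' --grip_force 20

```text
time: 1.9
ee_pos: [0.2357, -0.5789, 0.4348]
eef_rot: [0.818, 0.576, 0.0, 0.0]
ft_force: [-0.4, 0.8, 0.3]
width: 0.0871
```

```bash
cat >> h.py <<'E'
from scipy.spatial.transform import Rotation as Ro
def delta(x,y,gz):
    s=r.read_state();R=Ro.from_quat(s['eef_rot']).as_matrix();d=np.array([x,y,gz+r.hold_point_z])-s['ee_pos']
    print('t',round(s['time'],2),'pos',np.round(s['ee_pos'],4),'jaw ang',np.round(np.degrees(np.arctan2(R[1,1],R[0,1])),1),'tilt',np.round(R[:,2],3),'q',np.round(s['joint_positions'],2),'F',np.round(s['ft_force'],1),'T',np.round(s['torque'],2),'w',np.round(s['width'],4))
    print('tool delta',np.round(R.T@d,4))
E
python3 -c "
from h import *
delta(.480,-.218,.26)"
```

```text
t 1.9 pos [ 0.2357 -0.5789  0.4348] jaw ang -19.7 tilt [ 0. -0. -1.] q [ 1.25  0.33 -0.17  1.41  0.06  1.41  0.73] F [-0.4  0.8  0.3] T [-0.05  0.    0.03] w 0.0871
tool delta [0.4221 0.1083 0.0113]
```

carry_out --rows '[{"jaw":0.087,"delta_pos":[0.042,0.011,0],"yaw":0},{"jaw":0.087,"delta_pos":[0.042,0.011,0],"yaw":0},{"jaw":0.087,"delta_pos":[0.042,0.011,0],"yaw":0},{"jaw":0.087,"delta_pos":[0.042,0.011,0],"yaw":0},{"jaw":0.087,"delta_pos":[0.042,0.011,0],"yaw":0},{"jaw":0.087,"delta_pos":[0.042,0.011,0],"yaw":0},{"jaw":0.087,"delta_pos":[0.042,0.011,0],"yaw":0},{"jaw":0.087,"delta_pos":[0.042,0.011,0],"yaw":0},{"jaw":0.087,"delta_pos":[0.042,0.011,0],"yaw":0},{"jaw":0.087,"delta_pos":[0.042,0.01,0],"yaw":0}]'

```text
time: 2.9
ee_pos: [0.4815, -0.2192, 0.435]
eef_rot: [0.82, 0.573, 0.0, 0.0]
ft_force: [1.1, -0.2, 0.6]
width: 0.0872
```

```bash
python3 -c "
from h import *
delta(.480,-.218,.175)
c=snap('scene','s1.png')
cv2.imwrite('pics/s1c.png',cv2.resize(c['img'][150:350,120:320],None,fx=3,fy=3,interpolation=cv2.INTER_CUBIC))"
```

```text
t 2.9 pos [ 0.4815 -0.2192  0.435 ] jaw ang -20.1 tilt [ 0. -0. -1.] q [ 0.79  0.14 -0.49  1.65  0.07  1.37 -0.06] F [ 1.1 -0.2  0.6] T [-0.06 -0.11 -0.05] w 0.0872
tool delta [ 0.0006 -0.0019  0.0965]
```

View pics/s1c.png

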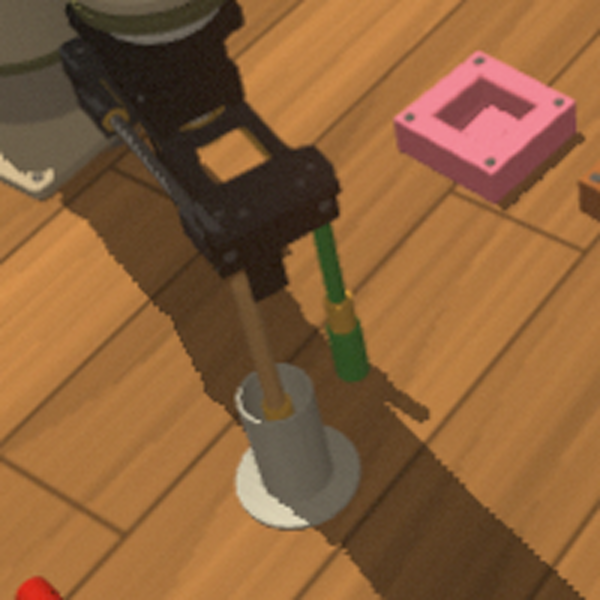

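The gripper is straight above the brush at full picture about (205,245), and the green brush (~(230,260)) is clear of the fingers. Descending.

carry_out --rows '[{"jaw":0.087,"delta_pos":[0,-0.002,0.03],"yaw":0},{"jaw":0.087,"delta_pos":[0,0,0.03],"yaw":0},{"jaw":0.087,"delta_pos":[0,0,0.025],"yaw":0},{"jaw":0.087,"delta_pos":[0,0,0.01],"yaw":0},{"jaw":0.087,"delta_pos":[0,0,0],"yaw":0}]'

```text
time: 3.45
ee_pos: [0.4786, -0.2202, 0.3389]
eef_rot: [0.819, 0.574, -0.0, -0.001]
ft_force: [0.1, -0.2, 0.1]
width: 0.0871
```

```bash
python3 -c "
from h import *
delta(.480,-.218,.175)
c=snap('scene','s2.png');d=snap('top','t2.png')['img']
cv2.imwrite('pics/s2c.png',np.hstack([cv2.resize(c['img'][180:330,150:280],None,fx=3,fy=3,interpolation=cv2.INTER_CUBIC),cv2.resize(d[210:360,310:440],None,fx=3,fy=3,interpolation=cv2.INTER_CUBIC)]))"
```

```text
t 3.45 pos [ 0.4786 -0.2202  0.3389] jaw ang -20.0 tilt [-0.002  0.001 -1.   ] q [ 0.78  0.2  -0.49  1.78  0.1   1.18 -0.08] F [ 0.1 -0.2  0.1] T [ 0.02 -0.08  0.02] w 0.0871
tool delta [0.0025 0.0006 0.0004]
```

View pics/s2c.png

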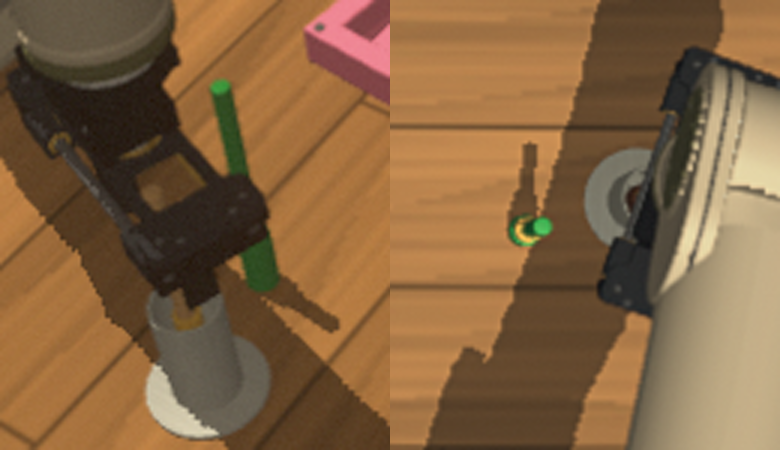

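Brush handle lies between the fingers. Closing.

carry_out --rows '[{"jaw":0.0,"delta_pos":[0.002,0,0],"yaw":0},{"jaw":0.0,"delta_pos":[0,0,0],"yaw":0},{"jaw":0.0,"delta_pos":[0,0,0],"yaw":0},{"jaw":0.0,"delta_pos":[0,0,0],"yaw":0},{"jaw":0.0,"delta_pos":[0,0,0],"yaw":0},{"jaw":0.0,"delta_pos":[0,0,0],"yaw":0},{"jaw":0.0,"delta_pos":[0,0,0],"yaw":0},{"jaw":0.0,"delta_pos":[0,0,0],"yaw":0}]' --grip_force 20

```text
time: 4.35
ee_pos: [0.4796, -0.2182, 0.3397]
eef_rot: [0.818, 0.575, -0.0, 0.0]
ft_force: [-0.9, -0.4, 0.0]
width: 0.0311
```

carry_out --rows '[{"jaw":0.0,"delta_pos":[0,0,0],"yaw":0},{"jaw":0.0,"delta_pos":[0,0,0],"yaw":0},{"jaw":0.0,"delta_pos":[0,0,0],"yaw":0},{"jaw":0.0,"delta_pos":[0,0,0],"yaw":0},{"jaw":0.0,"delta_pos":[0,0,0],"yaw":0}]'

```text
time: 4.85
ee_pos: [0.4796, -0.2182, 0.3397]
eef_rot: [0.818, 0.575, -0.0, -0.0]
ft_force: [0.7, -0.0, -0.3]
width: 0.0135
```

Gripped (13.5 mm on the 14 mm handle). Lift 5 cm.

carry_out --rows '[{"jaw":0.0,"delta_pos":[0,0,-0.01],"yaw":0},{"jaw":0.0,"delta_pos":[0,0,-0.015],"yaw":0},{"jaw":0.0,"delta_pos":[0,0,-0.015],"yaw":0},{"jaw":0.0,"delta_pos":[0,0,-0.01],"yaw":0},{"jaw":0.0,"delta_pos":[0,0,0],"yaw":0},{"jaw":0.0,"delta_pos":[0,0,0],"yaw":0}]'

```text
time: 5.45
ee_pos: [0.4796, -0.2182, 0.3896]
eef_rot: [0.818, 0.575, -0.0, 0.0]
ft_force: [0.1, -0.1, -1.9]
width: 0.0136
```

```bash
python3 -c "
from h import *
delta(.480,-.218,.175)
c=snap('scene','s3.png')
cv2.imwrite('pics/s3c.png',cv2.resize(c['img'][160:330,130:280],None,fx=3,fy=3,interpolation=cv2.INTER_CUBIC))"
```

```text
t 5.45 pos [ 0.4796 -0.2182  0.3896] jaw ang -19.8 tilt [-0. -0. -1.] q [ 0.78  0.16 -0.49  1.72  0.08  1.28 -0.07] F [ 0.1 -0.1 -1.9] T [-0.04 -0.06  0.01] w 0.0136
tool delta [0.0003 0.0004 0.0511]
```

View pics/s3c.png

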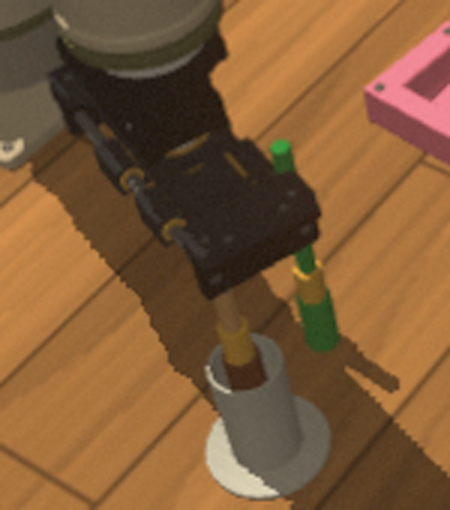

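The ferrule now stands above the rim (~(208,273)) with the bristles still inside. Down, up, down.

carry_out --rows '[{"jaw":0.0,"delta_pos":[0,0,0.015],"yaw":0},{"jaw":0.0,"delta_pos":[0,0,0.015],"yaw":0},{"jaw":0.0,"delta_pos":[0,0,0.01],"yaw":0},{"jaw":0.0,"delta_pos":[0,0,0.008],"yaw":0},{"jaw":0.0,"delta_pos":[0,0,0],"yaw":0},{"jaw":0.0,"delta_pos":[0,0,0],"yaw":0}]'

```text
time: 6.1
ee_pos: [0.4797, -0.2182, 0.342]
eef_rot: [0.818, 0.575, 0.0, 0.0]
ft_force: [0.1, 0.1, -0.9]
width: 0.0135
```

carry_out --rows '[{"jaw":0.0,"delta_pos":[0,0,-0.01],"yaw":0},{"jaw":0.0,"delta_pos":[0,0,-0.015],"yaw":0},{"jaw":0.0,"delta_pos":[0,0,-0.015],"yaw":0},{"jaw":0.0,"delta_pos":[0,0,-0.008],"yaw":0},{"jaw":0.0,"delta_pos":[0,0,0],"yaw":0},{"jaw":0.0,"delta_pos":[0,0,0],"yaw":0}]'

```text
time: 6.7
ee_pos: [0.4796, -0.2182, 0.3897]
eef_rot: [0.818, 0.575, -0.0, 0.0]
ft_force: [0.2, -0.5, -1.5]
width: 0.0133
```

carry_out --rows '[{"jaw":0.0,"delta_pos":[0,0,0.015],"yaw":0},{"jaw":0.0,"delta_pos":[0,0,0.015],"yaw":0},{"jaw":0.0,"delta_pos":[0,0,0.01],"yaw":0},{"jaw":0.0,"delta_pos":[0,0,0.008],"yaw":0},{"jaw":0.0,"delta_pos":[0,0,0.001],"yaw":0},{"jaw":0.0,"delta_pos":[0,0,0],"yaw":0},{"jaw":0.0,"delta_pos":[0,0,0],"yaw":0}]'

```text
time: 7.4
ee_pos: [0.4798, -0.2182, 0.3412]
eef_rot: [0.818, 0.575, 0.0, 0.0]
ft_force: [0.4, 0.0, -0.4]
width: 0.0135
```

```bash
python3 -c "
from h import *
delta(.480,-.218,.175)
c=snap('scene','s4.png')
cv2.imwrite('pics/s4c.png',cv2.resize(c['img'][160:330,130:280],None,fx=3,fy=3,interpolation=cv2.INTER_CUBIC))"
```

```text
t 7.4 pos [ 0.4798 -0.2182  0.3412] jaw ang -19.8 tilt [ 0.001 -0.    -1.   ] q [ 0.78  0.2  -0.49  1.78  0.1   1.18 -0.08] F [ 0.4  0.  -0.4] T [-0.05 -0.07  0.01] w 0.0135
tool delta [0.0003 0.0001 0.0027]
```

View pics/s4c.png

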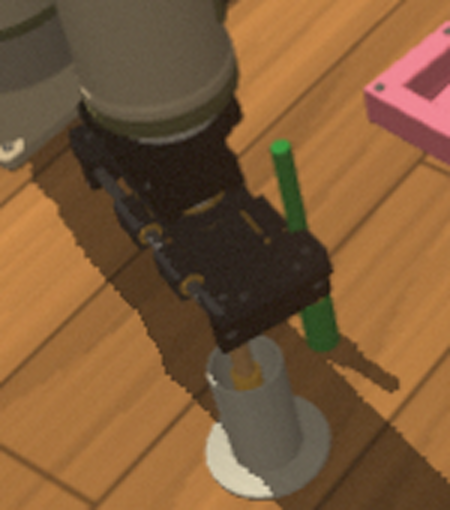

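Brush is back at the bottom, within ~1.5 mm. Ease down 1 mm and release.

carry_out --rows '[{"jaw":0.0,"delta_pos":[0,0,0.001],"yaw":0},{"jaw":0.0,"delta_pos":[0,0,0],"yaw":0},{"jaw":0.03,"delta_pos":[0,0,0],"yaw":0},{"jaw":0.06,"delta_pos":[0,0,0],"yaw":0},{"jaw":0.087,"delta_pos":[0,0,0],"yaw":0},{"jaw":0.087,"delta_pos":[0,0,0],"yaw":0},{"jaw":0.087,"delta_pos":[0,0,0],"yaw":0},{"jaw":0.087,"delta_pos":[0,0,0],"yaw":0},{"jaw":0.087,"delta_pos":[0,0,0],"yaw":0}]'

```text
time: 8.35
ee_pos: [0.4796, -0.2182, 0.3398]
eef_rot: [0.818, 0.575, -0.0, 0.0]
ft_force: [0.8, -0.4, 0.0]
width: 0.0617
```

carry_out --rows '[{"jaw":0.087,"delta_pos":[0,0,-0.02],"yaw":0},{"jaw":0.087,"delta_pos":[0,0,-0.03],"yaw":0},{"jaw":0.087,"delta_pos":[0,0,-0.03],"yaw":0},{"jaw":0.087,"delta_pos":[0,0,-0.02],"yaw":0},{"jaw":0.087,"delta_pos":[0,0,0],"yaw":0}]'

```text
time: 8.85
ee_pos: [0.4801, -0.2181, 0.4427]
eef_rot: [0.818, 0.575, 0.001, 0.002]
ft_force: [0.1, -0.8, 0.3]
width: 0.0866
```

```bash
python3 -c "
from h import *
delta(.571,.158,.26)
c=snap('scene','s5.png')
cv2.imwrite('pics/s5c.png',cv2.resize(c['img'][160:330,130:280],None,fx=3,fy=3,interpolation=cv2.INTER_CUBIC))"
```

```text
t 8.85 pos [ 0.4801 -0.2181  0.4427] jaw ang -19.8 tilt [ 0.004 -0.002 -1.   ] q [ 0.79  0.13 -0.49  1.64  0.06  1.38 -0.05] F [ 0.1 -0.8  0.3] T [ 0.02 -0.03 -0.  ] w 0.0866
tool delta [ 0.3847 -0.0423  0.0188]
```

View pics/s5c.png

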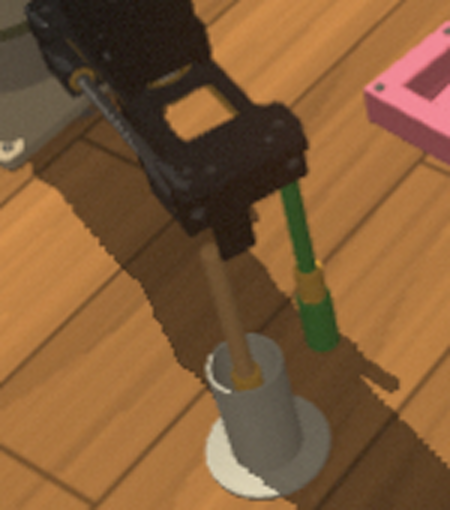

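carry_out --rows '[{"jaw":0.087,"delta_pos":[0.04,-0.004,0],"yaw":0},{"jaw":0.087,"delta_pos":[0.04,-0.004,0],"yaw":0},{"jaw":0.087,"delta_pos":[0.04,-0.004,0],"yaw":0},{"jaw":0.087,"delta_pos":[0.04,-0.004,0],"yaw":0},{"jaw":0.087,"delta_pos":[0.04,-0.004,0],"yaw":0},{"jaw":0.087,"delta_pos":[0.04,-0.004,0],"yaw":0},{"jaw":0.087,"delta_pos":[0.04,-0.004,0],"yaw":0},{"jaw":0.087,"delta_pos":[0.04,-0.004,0],"yaw":0},{"jaw":0.087,"delta_pos":[0.04,-0.005,0],"yaw":0},{"jaw":0.087,"delta_pos":[0.025,-0.005,0],"yaw":0}]'

```text
time: 9.9
ee_pos: [0.5705, 0.1613, 0.4381]
eef_rot: [0.818, 0.576, -0.001, -0.001]
ft_force: [-0.6, 0.3, -0.5]
width: 0.0872
```

```bash
python3 -c "
from h import *
delta(.571,.158,.16)
c=snap('scene','s6.png')
cv2.imwrite('pics/s6c.png',cv2.resize(c['img'][60:260,270:430],None,fx=3,fy=3,interpolation=cv2.INTER_CUBIC))"
```

```text
t 9.9 pos [0.5705 0.1613 0.4381] jaw ang -19.7 tilt [-0.002  0.001 -1.   ] q [ 0.24  0.33 -0.75  1.47  0.22  1.43 -0.85] F [-0.6  0.3 -0.5] T [-0.02 -0.06  0.03] w 0.0872
tool delta [-0.0029  0.0018  0.1146]
```

View pics/s6c.png

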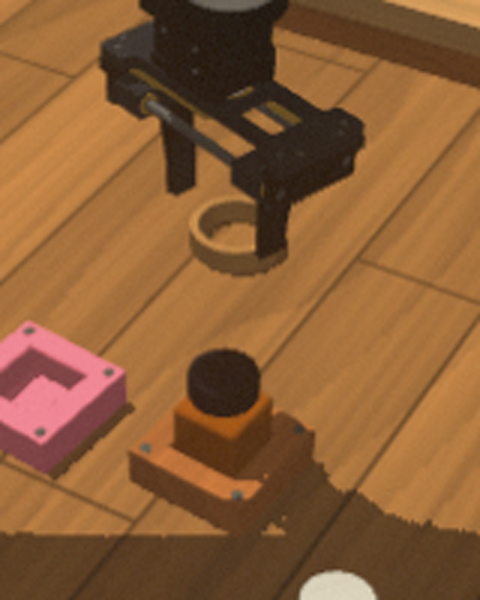

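```bash
python3 - <<'E'
from h import *
from scipy.optimize import minimize
for n in('scene','top'):
    c=cams.camera(n)
    o=cams.outline_of(n,'cap')
    for k in o[:2]: print(n,k['confidence'],np.array(k['rect'])*[640,480,640,480],k['pixels'].sum())
    if not o: continue
    m=o[0]['pixels']; sc=8
    ys,xs=np.where(m);x0,y0=xs.min()-10,ys.min()-10
    M=cv2.resize(m[y0:ys.max()+10,x0:xs.max()+10].astype(np.uint8),None,fx=sc,fy=sc,interpolation=cv2.INTER_NEAREST)
    th=np.linspace(0,2*np.pi,48,endpoint=False)
    def f(p):
        P=[proj(c,[p[0]+.028*np.cos(a),p[1]+.028*np.sin(a),z]) for z in(.086,.11) for a in th]
        P=(np.array(P)-[x0-.5,y0-.5])*sc
        h=cv2.convexHull(P.astype(np.int32));I=np.zeros_like(M);cv2.fillConvexPoly(I,h,1)
        return -(I&M).sum()/(I|M).sum()
    q=minimize(f,[.571,.158],method='Nelder-Mead',options=dict(initial_simplex=[[.571,.158],[.58,.158],[.571,.165]]));print(n,q.x,q.fun)
E
```

```text
scene 0.84 [342.528 188.688  25.6    18.192] 477
scene 0.21 [345.024 204.72   35.392  26.4  ] 604
scene [0.60932655 0.14349372] 353738284760864.1<stdin>:16: RuntimeWarning: overflow encountered in scalar negative
```

```bash
python3 - <<'E'
from h import *
from scipy.optimize import minimize
for n in('scene','top'):
    c=cams.camera(n)
    if n=='top': c['img']=cv2.imread('pics/top0.png')
    g=c['img'].max(2).astype(np.uint8)
    if n=='scene': x0,y0,w,h=326,168,38,36
    else: x0,y0,w,h=224,222,32,28
    m=(g[y0:y0+h,x0:x0+w]<75).astype(np.uint8)
    k,l,st,_=cv2.connectedComponentsWithStats(m);i=1+np.argmax(st[1:,4]);m=(l==i);print(st[i]); sc=8
    M=cv2.resize(m.astype(np.uint8),None,fx=sc,fy=sc,interpolation=cv2.INTER_NEAREST).astype(bool)
    th=np.linspace(0,2*np.pi,48,endpoint=False)
    def f(p):
        P=np.array([proj(c,[p[0]+.028*np.cos(a),p[1]+.028*np.sin(a),z]) for z in(.086,.11) for a in th])
        P=(P-[x0-.5,y0-.5])*sc
        I=np.zeros(M.shape,np.uint8);cv2.fillConvexPoly(I,cv2.convexHull(P.astype(np.int32)),1);I=I>0
        return -float((I&M).sum())/float((I|M).sum())
    q=minimize(f,[.571,.158],method='Nelder-Mead',options=dict(initial_simplex=[[.571,.158],[.58,.158],[.571,.165]]));print(n,q.x,q.fun)
E
```

```text
[  7   9  24  22 425]
scene [0.57278085 0.1617539 ] -0.8823242980035708
[  5   2  23  24 421]
top [0.57162248 0.15957878] -0.9043025210084034
```

carry_out --rows '[{"jaw":0.087,"delta_pos":[-0.001,0.001,0.03],"yaw":0},{"jaw":0.087,"delta_pos":[0,0,0.04],"yaw":0},{"jaw":0.087,"delta_pos":[0,0,0.04],"yaw":0},{"jaw":0.087,"delta_pos":[0,0,0.02],"yaw":0},{"jaw":0.087,"delta_pos":[0,0,0],"yaw":0},{"jaw":0.087,"delta_pos":[0,0,0],"yaw":0}]'

```text
time: 10.85
ee_pos: [0.5717, 0.1562, 0.3106]
eef_rot: [0.819, 0.574, 0.0, 0.0]
ft_force: [0.3, -0.2, 0.5]
width: 0.0871
```

```bash
python3 -c "
from h import *
delta(.5715,.1595,.101)
c=snap('scene','s7.png')
cv2.imwrite('pics/s7c.png',cv2.resize(c['img'][100:250,270:410],None,fx=4,fy=4,interpolation=cv2.INTER_CUBIC))"
```

```text
t 10.85 pos [0.5717 0.1562 0.3106] jaw ang -19.9 tilt [ 0.001 -0.    -1.   ] q [ 0.23  0.42 -0.72  1.64  0.29  1.19 -0.9 ] F [ 0.3 -0.2  0.5] T [ 0.02 -0.14 -0.02] w 0.0871
tool delta [ 0.003  -0.0013  0.0461]
```

View pics/s7c.png

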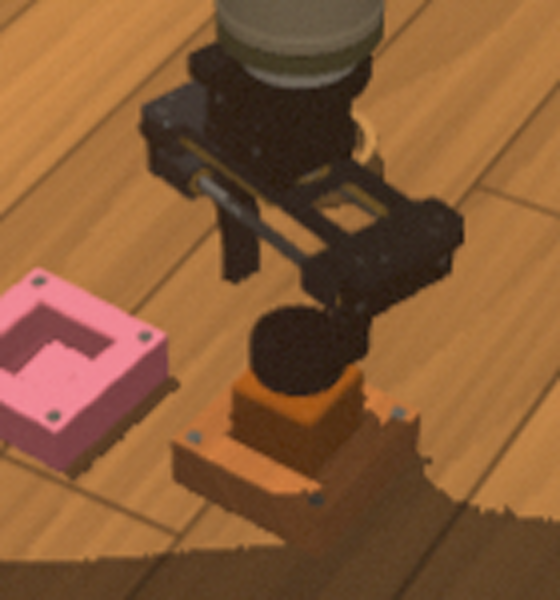

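Fingers straddle the cap (cap ~(344,187)). Fine correct and lower.

carry_out --rows '[{"jaw":0.087,"delta_pos":[0.003,-0.001,0.015],"yaw":0},{"jaw":0.087,"delta_pos":[0,0,0.015],"yaw":0},{"jaw":0.087,"delta_pos":[0,0,0.01],"yaw":0},{"jaw":0.087,"delta_pos":[0,0,0.005],"yaw":0},{"jaw":0.087,"delta_pos":[0,0,0],"yaw":0},{"jaw":0.087,"delta_pos":[0,0,0],"yaw":0}]'

```text
time: 11.5
ee_pos: [0.5716, 0.1602, 0.2649]
eef_rot: [0.818, 0.575, 0.0, 0.0]
ft_force: [-0.2, 0.7, -0.2]
width: 0.087
```

```bash
python3 -c "
from h import *
delta(.5715,.1595,.101)
c=snap('scene','s8.png')
cv2.imwrite('pics/s8c.png',cv2.resize(c['img'][100:250,270:410],None,fx=4,fy=4,interpolation=cv2.INTER_CUBIC))"
```

```text
t 11.5 pos [0.5716 0.1602 0.2649] jaw ang -19.8 tilt [ 0.  0. -1.] q [ 0.21  0.47 -0.7   1.68  0.33  1.11 -0.93] F [-0.2  0.7 -0.2] T [ 0.02 -0.07 -0.02] w 0.087
tool delta [-0.0007  0.0001  0.0004]
```

View pics/s8c.png

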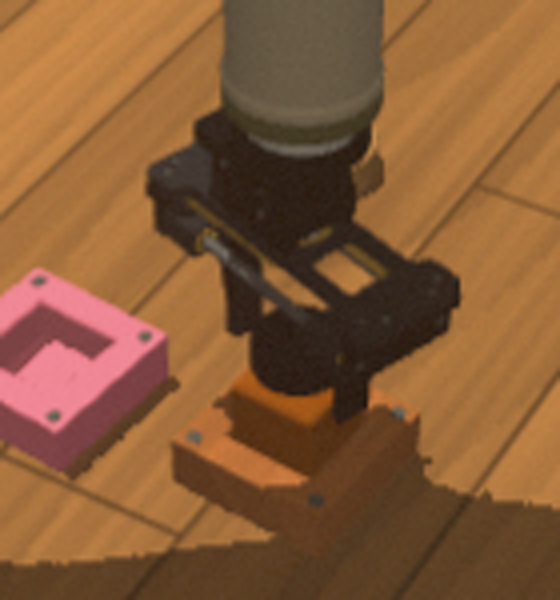

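carry_out --rows '[{"jaw":0.0,"delta_pos":[0,0,0],"yaw":0},{"jaw":0.0,"delta_pos":[0,0,0],"yaw":0},{"jaw":0.0,"delta_pos":[0,0,0],"yaw":0},{"jaw":0.0,"delta_pos":[0,0,0],"yaw":0},{"jaw":0.0,"delta_pos":[0,0,0],"yaw":0},{"jaw":0.0,"delta_pos":[0,0,0],"yaw":0},{"jaw":0.0,"delta_pos":[0,0,0],"yaw":0},{"jaw":0.0,"delta_pos":[0,0,0],"yaw":0}]' --grip_force 50

```text
time: 12.35
ee_pos: [0.5717, 0.16, 0.2649]
eef_rot: [0.818, 0.575, 0.0, 0.0]
ft_force: [3.2, -0.5, 1.4]
width: 0.0554
```

```bash
python3 -c "
from h import *
delta(.5715,.1595,.101)"
```

```text
t 12.35 pos [0.5717 0.16   0.2649] jaw ang -19.9 tilt [ 0.001 -0.    -1.   ] q [ 0.21  0.47 -0.7   1.68  0.33  1.11 -0.93] F [ 3.2 -0.5  1.4] T [-0.2  -0.75 -0.03] w 0.0554
tool delta [-0.0005 -0.0001  0.0004]
```

carry_out --rows '[{"jaw":0.0,"delta_pos":[0,0,0],"yaw":-3},{"jaw":0.0,"delta_pos":[0,0,0],"yaw":-5},{"jaw":0.0,"delta_pos":[0,0,0],"yaw":-6},{"jaw":0.0,"delta_pos":[0,0,-0.0005],"yaw":-6},{"jaw":0.0,"delta_pos":[0,0,0],"yaw":-5},{"jaw":0.0,"delta_pos":[0,0,0],"yaw":-5}]'

```text
time: 12.95
ee_pos: [0.5713, 0.1604, 0.2656]
eef_rot: [0.64, 0.768, 0.0, -0.0]
ft_force: [-0.6, -1.2, 5.0]
width: 0.0558
```

```bash
python3 -c "
from h import *
delta(.5715,.1595,.101)
c=snap('scene','s9.png')
cv2.imwrite('pics/s9c.png',cv2.resize(c['img'][100:250,270:410],None,fx=4,fy=4,interpolation=cv2.INTER_CUBIC))"
```

```text
t 12.95 pos [0.5713 0.1604 0.2656] jaw ang 10.4 tilt [-0.  0. -1.] q [ 0.28  0.5  -0.8   1.67  0.39  1.13 -0.45] F [-0.6 -1.2  5. ] T [-0.04  0.07 -0.03] w 0.0558
tool delta [-0.0009  0.      0.0011]
```

View pics/s9c.png

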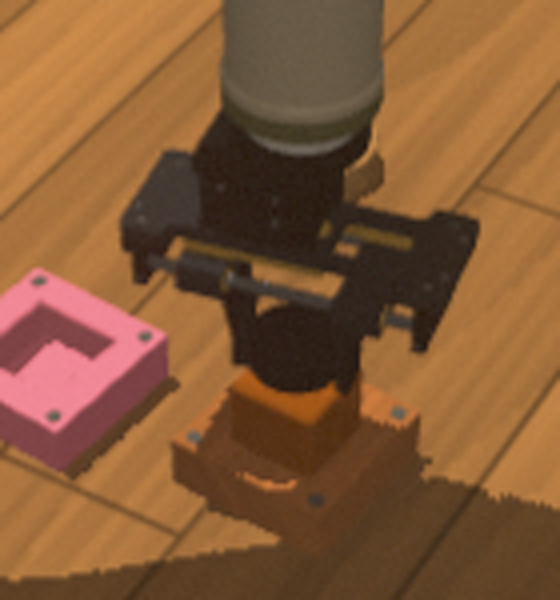

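carry_out --rows '[{"jaw":0.0,"delta_pos":[0,0,-0.0003],"yaw":-5},{"jaw":0.0,"delta_pos":[0,0,-0.0003],"yaw":-5},{"jaw":0.0,"delta_pos":[0,0,-0.0003],"yaw":-5},{"jaw":0.0,"delta_pos":[0,0,0],"yaw":-5},{"jaw":0.0,"delta_pos":[0,0,0],"yaw":0}]'

```text
time: 13.5
ee_pos: [0.5713, 0.1604, 0.2664]
eef_rot: [0.498, 0.867, 0.0, -0.0]
ft_force: [-0.5, 0.2, 3.6]
width: 0.0551
```

carry_out --rows '[{"jaw":0.0,"delta_pos":[0,0,0],"yaw":-5},{"jaw":0.0,"delta_pos":[0,0,0],"yaw":-5},{"jaw":0.0,"delta_pos":[0,0,0],"yaw":0}]'

```text
time: 13.8
ee_pos: [0.5714, 0.1603, 0.2663]
eef_rot: [0.422, 0.907, 0.0, -0.0]
ft_force: [-0.2, 0.8, 3.1]
width: 0.0551
```

```bash
python3 -c "
from h import *
delta(.5715,.1595,.101)"
```

```text
t 13.8 pos [0.5714 0.1603 0.2663] jaw ang 40.1 tilt [-0.  0. -1.] q [ 0.34  0.54 -0.9   1.67  0.45  1.16  0.03] F [-0.2  0.8  3.1] T [ 0.07 -0.05  0.  ] w 0.0551
tool delta [-0.0007 -0.0004  0.0018]
```

carry_out --rows '[{"jaw":0.0,"delta_pos":[0,0,0],"yaw":-5},{"jaw":0.0,"delta_pos":[0,0,0],"yaw":-5},{"jaw":0.0,"delta_pos":[0,0,-0.001],"yaw":0},{"jaw":0.0,"delta_pos":[0,0,-0.001],"yaw":0},{"jaw":0.0,"delta_pos":[0,0,0],"yaw":0}]'

```text
time: 14.3
ee_pos: [0.5713, 0.16, 0.2679]
eef_rot: [0.342, 0.94, -0.0, -0.0]
ft_force: [-0.3, 0.7, -0.3]
width: 0.0556
```

```bash
python3 -c "
from h import *
delta(.5715,.1595,.101)
c=snap('scene','s10.png')
cv2.imwrite('pics/s10c.png',cv2.resize(c['img'][100:250,270:410],None,fx=4,fy=4,interpolation=cv2.INTER_CUBIC))"
```

```text
t 14.3 pos [0.5713 0.16   0.2679] jaw ang 50.0 tilt [-0. -0. -1.] q [ 0.37  0.55 -0.93  1.67  0.47  1.17  0.19] F [-0.3  0.7 -0.3] T [ 0.12 -0.13 -0.03] w 0.0556
tool delta [-0.0004 -0.0002  0.0034]
```

View pics/s10c.png

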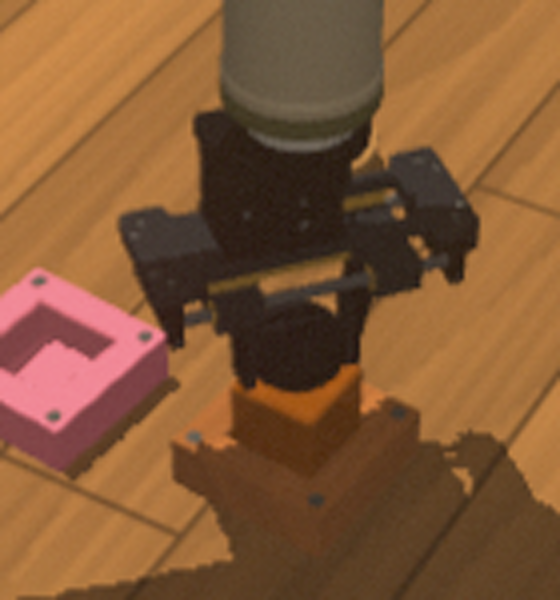

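carry_out --rows '[{"jaw":0.0,"delta_pos":[0,0,-0.001],"yaw":0},{"jaw":0.0,"delta_pos":[0,0,-0.001],"yaw":0},{"jaw":0.0,"delta_pos":[0,0,-0.001],"yaw":0},{"jaw":0.0,"delta_pos":[0,0,0],"yaw":0}]'

```text
time: 14.75
ee_pos: [0.5715, 0.1601, 0.2713]
eef_rot: [0.341, 0.94, 0.0, 0.0]
ft_force: [-0.3, 0.6, 0.3]
width: 0.0553
```

```bash
python3 -c "
from h import *
delta(.5715,.1595,.101)
c=snap('scene','s11.png')
cv2.imwrite('pics/s11c.png',cv2.resize(c['img'][100:250,270:410],None,fx=4,fy=4,interpolation=cv2.INTER_CUBIC))"
```

```text
t 14.75 pos [0.5715 0.1601 0.2713] jaw ang 50.1 tilt [ 0. -0. -1.] q [ 0.37  0.55 -0.93  1.66  0.47  1.17  0.2 ] F [-0.3  0.6  0.3] T [ 0.06 -0.16  0.  ] w 0.0553
tool delta [-0.0004 -0.0005  0.0068]
```

View pics/s11c.png

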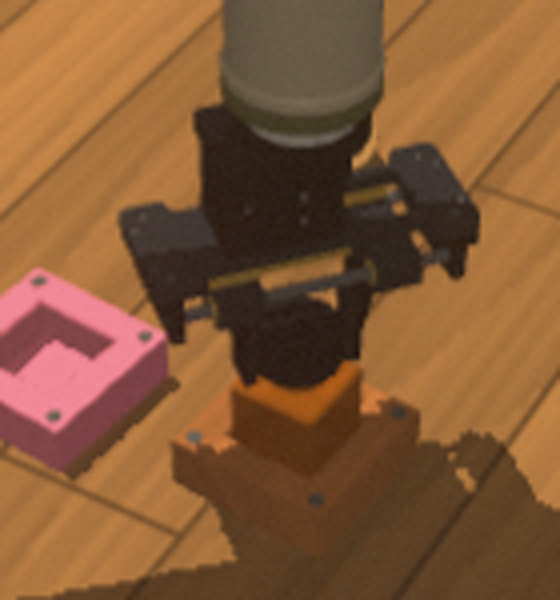

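No load on the wrist and the jar hasn't moved: the threads are free. Lift about 32 mm more.

carry_out --rows '[{"jaw":0.0,"delta_pos":[0,0,-0.004],"yaw":0},{"jaw":0.0,"delta_pos":[0,0,-0.006],"yaw":0},{"jaw":0.0,"delta_pos":[0,0,-0.008],"yaw":0},{"jaw":0.0,"delta_pos":[0,0,-0.008],"yaw":0},{"jaw":0.0,"delta_pos":[0,0,-0.006],"yaw":0},{"jaw":0.0,"delta_pos":[0,0,0],"yaw":0},{"jaw":0.0,"delta_pos":[0,0,0],"yaw":0},{"jaw":0.0,"delta_pos":[0,0,0],"yaw":0},{"jaw":0.0,"delta_pos":[0,0,0],"yaw":0}]'

```text
time: 15.7
ee_pos: [0.5714, 0.16, 0.3028]
eef_rot: [0.341, 0.94, -0.0, -0.0]
ft_force: [0.4, 0.2, 0.3]
width: 0.0553
```

```bash
python3 -c "
from h import *
delta(.5715,.1595,.101)
c=snap('scene','s12.png')['img'];d=snap('top','t12.png')['img']
cv2.imwrite('pics/s12c.png',np.hstack([cv2.resize(c[100:250,270:410],None,fx=3,fy=3,interpolation=cv2.INTER_CUBIC),cv2.resize(c[190:340,170:270],None,fx=3,fy=3,interpolation=cv2.INTER_CUBIC)]))"
```

```text
t 15.7 pos [0.5714 0.16   0.3028] jaw ang 50.2 tilt [-0. -0. -1.] q [ 0.38  0.52 -0.95  1.63  0.44  1.22  0.22] F [0.4 0.2 0.3] T [ 0.07 -0.18 -0.01] w 0.0553
tool delta [-0.0004 -0.0003  0.0383]
```

View pics/s12c.png

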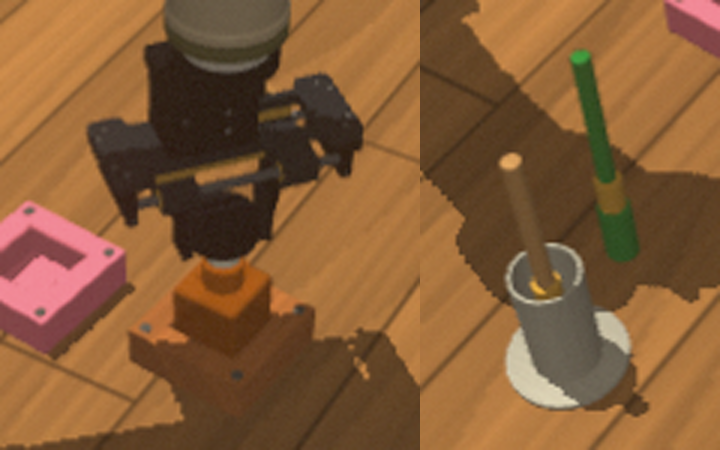

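View pics/t12.png

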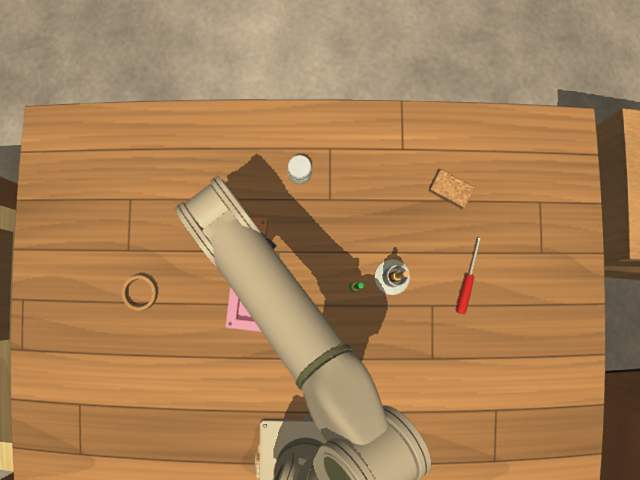

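The cap is clear above the neck and white seal (~(344,188)). The jar is seated, the brush stands in the pot, and the bystanders are where they were. Handing in.

```bash
python3 -c "
from h import *
print(job.close_job());delta(.5715,.1595,.101)"
```

```text
the job is handed in; nothing more can be done
None
the job is handed in; nothing more can be done
```

The job is done and handed in at about 15.7 s of the 54 s allowed; no verdict was reported.

- **Brush:** I gripped the brown brush by its handle and worked it up about 5 cm and back down twice. The bristles stayed in the pot. It was released about 1 mm or less above its starting height, and the last picture shows it standing in the upright pot.
- **Cap:** I turned it 70° anticlockwise at 50 N grip. The upward force on the wrist rose to 5 N, then fell to about zero. I lifted it 38 mm in all from its closed position. By the height readings its rim is about 23 mm above the glass mouth. It is level, still and held (finger opening 55 mm).
- **Last checks:** The final pictures show the bare neck and white seal under the cap, and the jar seated in the block. The tape, screwdriver, tin and sanding block look unmoved, as do the green brush and pink block.
- **Disagreements:** The two cameras differed by 2–5 mm on positions, so I used averages. Whether the cap slipped in the fingers was not measured directly. It lifted off with no load from the jar, which shows the threads were free.

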